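Strip the wire bonder's work holder

ROBOT

A 6-joint arm with a two-finger parallel gripper is mounted at the origin on the work surface. World frame = base frame: x ahead of the robot, y to its left, z up, the work surface at z = 0. Lengths are in m, angles in rad, forces in N, time in s.
With the tool pointing down it reaches from about 0.275 to 0.825 m from the base axis. Payload 4.9 kg.
Tool frame: the origin (TCP) lies between the finger pads; the fingertips stand 22 mm ahead of it and the grasp point (between the pads) lies 3 mm ahead of it; z points along the fingers, y is the line along which they close (so a half turn about z gives the same grasp; the last joint's range is limited). The gripper opens to 85 mm and grips with 20 to 120 N. Pads are 22 mm wide; open, the fingers measure 114 mm over their backs; the gripper's body (76 mm by 85 mm) begins 54 mm behind the grasp point. The pads swing forward as they close: fully open they stand 13 mm farther back than shut.
Start: joints at [-1.403, 0.326, -0.193, 1.052, 0, 1.437], TCP at [0.163, -0.525, 0.253] pointing down, gripper open.
Joint ranges: [-2.65, 2.65], [-0.97, 1.79], [-1.3, 1.35], [-1.93, 2.1], [-1.47, 1.37], [-3.14, 3.14]. Speed limits (rad/s): [2.57, 2.57, 3.14, 3.14, 3.14, 3.14].

INTERFACE

Orientations are given as [roll, pitch, yaw] about the fixed x, y, z axes, in that order (R = Rz(yaw) Ry(pitch) Rx(roll)).
In Python, from bench import arm, gripper_open, gripper_close, solver, readout, snapshot, finish_job, spot_in, trace gives the robot as it stands. Calls block until the motion is done:
- arm.movep(position, orientation): joint-space move of the TCP to a pose.
- arm.movel(position, rot=None, vel=0.15, stop_force=None): straight line of the TCP; rot=None keeps the orientation; vel is the mean speed in m/s. With stop_force (N) it stops when the force on the tool has changed by that much, and returns True; else False.
- arm.set_joints(angles): joint-space move.
- gripper_open() and gripper_close(squeeze=None): open the fingers fully, or close them until they stop; squeeze is the grip in N (None keeps the last).
- arm.pause(seconds).
- solver.ik(position, orientation): joint angles nearest the present ones, or None.
- readout.read_state(): the state.
- snapshot(name): name is "side" or "top" or "wrist"; returns a dict with "image" (480x640x3 uint8, red, green, blue), "depth" (480x640 float32, m along the optical axis (not along the pixel's ray), 0 where there is no reading), "mtx" (3x3 intrinsics, pixels), "dist_coeffs" ([k1, k2, p1, p2, k3] as OpenCV has them; the pictures are not rectified), "R" (3x3) and "t" (3): a world point X has camera coordinates R X + t; the wrist camera has in their place "tool_from_camera" (4x4, takes a point from camera to tool coordinates, whose origin is the TCP and whose axes are the flange's). Camera axes: x right, y down, z forward; pixel columns grow to the right and rows downward; lengths in m; the calibration is good to about 2 mm. A picture is of the moment at which its call begins: read the wrist's pose just before it.
A pose or a line that the arm cannot do raises arm.PlanningError and nothing moves.
- finish_job(): hands the job in; it is judged then, once.
Trained networks look in the newest picture that a camera, given by its name, has taken for a name from the list of things; names that differ only in an ending like _2 or _b are one class to them, and where a whole thing is asked for, a point or a joint stands for the part that bears it (a point fixed in the world has none). Each returns a list of dicts, best first, with "score" (0 to 1); they miss things now and then, are a little off and sometimes report something else, mostly with a low value. They report only what shows in the picture. A call takes as long as a camera call. They do not tell look-alikes from the thing itself.
- spot_in(label, camera): "centre" ([column, row] in pixels, amid what is visible of it).
- trace(label, camera): "pixels" (480x640 bool, what is visible of it) and "centre" ([column, row] in pixels, amid what is visible of it).
The state is a dict: "time_s": time; "qpos": joint angles; "joint_velocities": joint speeds; "tau": joint torques, N m; "tcp_pos": TCP position; "orientation": TCP orientation; "ft_force": force on the tool from outside, world axes, zero at the start; "torque": the same for the moment, N m; "grip_width": finger opening in m; "gripper_force": force on a finger pad.
Only numpy, scipy, OpenCV 4.12 (cv2) and the standard library are available. Lean on these libraries where they do the work, as an engineer would, in place of code of your own. Each camera call takes 0.05 s, during which the arm holds its last target. There are 200 camera calls.

TASK

The bonding run is finished: strip the work holder on the heater stage, from the top down, to the bare heater block. Put the steel window frame over the boss of its black nest, the brass carrier with its parts across the two rails of its rest, the copper anvil between the fins of the heat sink and the aluminium spacer between the lips of the grey plate, each flat, centred and square in its place and lowered all the way before you let go, not dropped. Keep the carrier level at all times, and do not disturb the wire-spool box or the bottle.

Things in the scene. Friction and masses are not known exactly. Their poses are not given: they have to be found in the camera images.
- frame: Origin: centre of its underside, z up. Bare steel window clamp frame, top of the stack on the heater stage (underside 98 mm above the bench): outer size 44 (own x) x 60 (own y) x 12 mm, open window 28 (x) x 40 (y) mm, 130 g. Grip across y (60 mm): it overhangs the carrier by 5 mm each side, and its nest's seat by 8 mm; the fingertips may reach 6 mm below its underside there.
- carrier: Origin: centre of its underside, z up. Brass plate, second from the top (underside at 90 mm), 64 (own x) x 50 (own y) x 8 mm, 160 g, six white ceramic packages 2 mm high on its middle, inside the frame's window; its x ends show. Grip across y (50 mm): it overhangs the anvil by 5 mm each side, fingertips may reach 8 mm below its underside there and on its rest.
- anvil: Origin: centre of its underside, z up. Plain copper block, third from the top (underside 76 mm above the bench), on the spacer: 84 (own x) x 40 (own y) x 14 mm, thin grooves on top, 360 g. Its x ends show beyond the carrier. Grip across y (40 mm).
- spacer: Origin: centre of its underside, z up. Aluminium plate, bottom of the stack: 104 (own x) x 62 (own y) x 16 mm, 270 g; grip across y (62 mm). It lies on the fixed dark heater stage, whose flat top (116 x 80 mm, long side along x) is 60 mm above the bench and stays. The four parts are loose, held only by weight, within 5 mm and 0.1 rad of one another.
- frame_nest: Origin: centre of its underside, z up. Place of the frame: black plate 100 (x) x 110 (y) x 4 mm, fixed, with a black seat 60 (x) x 44 (y) mm in the middle, its top 12 mm above this origin, and on it an aluminium boss 12 (x) x 24 (y) mm, 6 mm higher. The frame lies flat on the seat (underside at 12 mm), window around the boss, x along the nest's x (either way round).
- carrier_rest: Origin: centre of its underside, z up. Place of the carrier: white plate 112 (x) x 90 (y) x 4 mm, fixed, with two steel rails along x, 8 mm wide, centred at y = -14 and +14 mm, tops 14 mm above this origin; end stops 5 mm higher, inner faces at x = -44 and +44 mm. The carrier lies flat on both rails (underside at 14 mm), its x along the rails (either way round).
- heat_sink: Origin: centre of its underside, z up. Place of the anvil: bare aluminium heat sink 150 (x) x 84 (y) mm, fixed, base 6 mm thick, three upright fins along either x end (tops at 20 mm; innermost faces at x = -52.5 and +52.5 mm), flat open middle. The anvil lies flat on the base (underside 6 mm above this origin), its long side along x (either way round).
- spacer_tray: Origin: centre of its underside, z up. Place of the spacer: grey plate 138 (x) x 84 (y) x 5 mm, fixed, a lip 5 mm wide and 7 mm high along either x end (inner faces at x = -64 and +64 mm), open y sides. The spacer lies flat on it (underside 5 mm above this origin), its long side along x (either way round).
- wire_box: Origin: centre of its underside, z up. Bystander: round clear box with a spool of gold-coloured bonding wire, 58 mm across, 30 mm high, loose on the bench. Leave it alone.
- bottle: Origin: centre of its underside, z up. Bystander: white bottle with a steel cap, 56 mm across, 120 mm high, loose on the bench. Leave it alone.
Mind the look-alikes: they are no part of the job. There is more than one size of the anvil; the job needs the middle-sized. There is more than one size of the carrier; the one meant has the size given above.

How it is judged:
By the outcome, as a careful person would: the job done as asked, in the order asked, and still so for the second after the job is handed in, with the robot touching nothing.
It also fails if it takes over 120 s, if anything falls off the work surface, if the arm or the gripper's body presses on something with over 40 N, if the wrist force passes 120 N, or if a joint passes its speed limit or range.

## Working session

There is one attempt and no reset: what is moved stays moved. The work goes in short steps, each a Python script; the robot and the scene stay as the last script left them, time stands still between calls to the robot, and variables do not carry over. Pictures are saved under pics/ and viewed, at most 14 in all, crops included, and the job is handed in when it is done.

```bash
ls; mkdir -p pics; python3 - <<'E'
from bench import *
import cv2, numpy as np
for c in ("top","side"):
    s=snapshot(c); cv2.imwrite(f"pics/{c}0.png",s["image"][:,:,::-1])
    print(c,s["R"].round(3).tolist(),s["t"].round(3),s["mtx"].round(1).tolist(),s["dist_coeffs"])
    for n in "frame carrier anvil spacer frame_nest carrier_rest heat_sink spacer_tray wire_box bottle".split():
        print(n,[(np.round(d["centre"]).tolist(),round(d["score"],2)) for d in spot_in(n,c)][:5])
print(readout.read_state())
E
```

```text
pics
top [[-0.027, -1.0, 0.001], [-0.98, 0.026, -0.199], [0.199, -0.006, -0.98]] [0.063 0.459 1.409] [[554.4, 0.0, 317.9], [0.0, 554.4, 236.7], [0.0, 0.0, 1.0]] [-0.11671505  0.          0.          0.          0.        ]
frame [([198.0, 252.0], 0.58), ([205.0, 266.0], 0.16)]
carrier [([194.0, 328.0], 0.92), ([194.0, 256.0], 0.87)]
anvil [([200.0, 245.0], 0.66), ([147.0, 261.0], 0.62), ([253.0, 270.0], 0.52)]
spacer [([202.0, 269.0], 0.96)]
frame_nest [([273.0, 180.0], 0.79)]
carrier_rest [([335.0, 245.0], 0.9), ([196.0, 271.0], 0.38)]
heat_sink [([392.0, 184.0], 0.58), ([329.0, 156.0], 0.39)]
spacer_tray [([470.0, 241.0], 0.96)]
wire_box [([328.0, 157.0], 0.82), ([474.0, 240.0], 0.6)]
bottle [([480.0, 172.0], 0.67)]
side [[-0.958, -0.286, -0.007], [-0.153, 0.531, -0.834], [0.242, -0.798, -0.552]] [0.453 0.125 1.115] [[489.5, 0.0, 321.3], [0.0, 489.5, 234.0], [0.0, 0.0, 1.0]] [-0.08461883  0.          0.          0.          0.        ]
frame [([302.0, 332.0], 0.91)]
carrier [([394.0, 401.0], 0.79), ([307.0, 327.0], 0.75)]
anvil [([315.0, 346.0], 0.74), ([272.0, 438.0], 0.68), ([329
[... 320 characters left out ...]
0], 0.36)]
{'time_s': 1.1, 'qpos': array([-1.40322440e+00,  3.26197719e-01, -1.92624219e-01,  1.05198402e+00,
        2.55660581e-05,  1.43661970e+00]), 'joint_velocities': array([ 0.00169933, -0.00073115,  0.00033855,  0.00101668, -0.00093326,
       -0.00231717]), 'tau': array([-1.17637555e-04, -4.43343723e+01,  2.62755740e+01,  1.23830287e-03,
        1.23552527e-04, -3.23534437e-06]), 'tcp_pos': array([ 0.16348669, -0.5251521 ,  0.25327287]), 'orientation': array([-3.14158653e+00, -2.66245493e-05,  3.01748552e-01]), 'ft_force': array([ 0.16346634,  0.23374292, -0.43881178]), 'torque': array([-0.022281  ,  0.02857844, -0.00766704]), 'gripper_force': 0.0, 'grip_width': 0.08507260195074283}
```

View pics/top0.png

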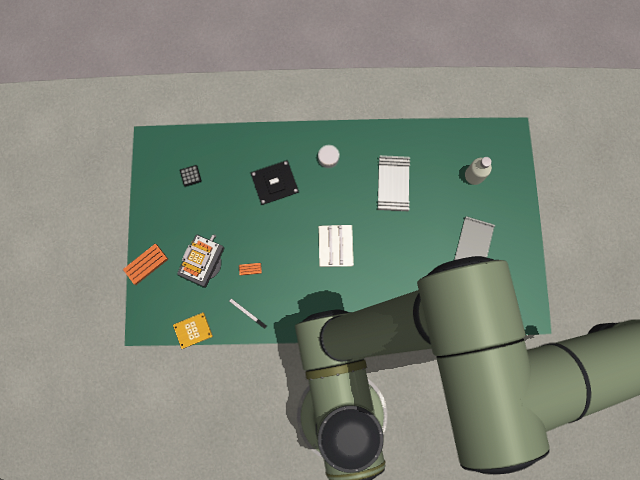

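View pics/side0.png

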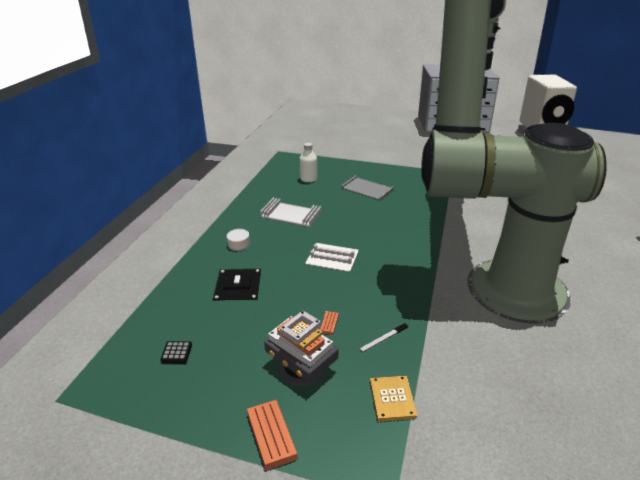

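The stack is at top px (200,260), the nest at (273,181), the rest at (336,246), the heat sink at (393,183) and the tray at (473,240). The look-alikes are loose: copper at (147,263), larger, and (250,269), smaller, and a brass plate at (194,329), larger. The parts meant are those in the stack, because the task puts them on the heater stage. Next I'll take close wrist pictures.

```bash
cat > h.py <<'E'
from bench import *
import cv2, numpy as np, pickle
from scipy.spatial.transform import Rotation as Ro
def ray(s,px):
    """camera-frame normalised rays, world origin & directions"""
    n=cv2.undistortPoints(np.float64(px).reshape(-1,1,2),s["mtx"],s["dist_coeffs"]).reshape(-1,2)
    return s["o"], np.c_[n,np.ones(len(n))]@s["Rwc"].T
def onplane(s,px,z):
    o,d=ray(s,px); return (o+d*((z-o[2])/d[:,2])[:,None])[:,:2]
def proj(s,X):
    c=(np.atleast_2d(X)-s["o"])@s["Rwc"]
    return cv2.projectPoints(c,np.zeros(3),np.zeros(3),s["mtx"],s["dist_coeffs"])[0].reshape(-1,2)
def snap(cam):
    st=readout.read_state(); s=snapshot(cam)
    if cam=="wrist":
        T=np.eye(4); T[:3,:3]=Ro.from_euler("xyz",st["orientation"]).as_matrix(); T[:3,3]=st["tcp_pos"]
        T=T@s["tool_from_camera"]; s["Rwc"]=T[:3,:3]; s["o"]=T[:3,3]
    else: s["Rwc"]=s["R"].T; s["o"]=-s["R"].T@s["t"]
    return s
def cloud(s):
    v,u=np.nonzero(s["depth"]>0); o,d=ray(s,np.c_[u,v]); P=np.full(s["depth"].shape+(3,),np.nan)
    P[v,u]=o+d*s["depth"][v,u][:,None]; return P
E
python3 - <<'E'
from h import *
s=snap("top")
for n,px,z in [("stack",(200,258),.1),("nest",(273,181),.01),("rest",(336,246),.01),("sink",(393,183),.01),("tray",(473,242),.005)]:
    p=onplane(s,[px],z)[0]; print(n,p.round(3),np.hypot(*p).round(3))
    for yaw in (0,1.57,-1.57): 
        q=solver.ik([*p,.35],[np.pi,0,yaw]); print(yaw,None if q is None else q.round(2))
s=snap("wrist"); print(s["tool_from_camera"].round(4).tolist(),s["mtx"])
E
```

```text
stack [0.403 0.349] 0.534
0 [ 0.58  0.25 -0.05  1.27  0.   -2.57]
1.57 [ 0.58  0.25 -0.05  1.27  0.    2.15]
-1.57 [ 0.58  0.25 -0.05  1.27  0.   -1.  ]
nest [0.628 0.17 ] 0.651
0 [ 0.15  0.49  0.3   1.38  0.   -2.99]
1.57 [0.15 0.49 0.3  1.38 0.   1.72]
-1.57 [ 0.15  0.49  0.3   1.38  0.   -1.42]
rest [0.442 0.003] 0.442
0 [-0.16  0.07 -0.27  1.23  0.    2.98]
1.57 [-0.16  0.07 -0.27  1.23  0.    1.41]
-1.57 [-0.16  0.07 -0.27  1.23  0.   -1.73]
sink [ 0.614 -0.16 ] 0.634
0 [-0.37  0.46  0.24  1.36  0.    2.77]
1.57 [-0.37  0.46  0.24  1.36  0.    1.2 ]
-1.57 [-0.37  0.46  0.24  1.36  0.   -1.94]
tray [ 0.443 -0.371] 0.578
0 [-0.82  0.34  0.07  1.3   0.    2.32]
1.57 [-0.82  0.34  0.07  1.3   0.    0.75]
-1.57 [-0.82  0.34  0.07  1.3   0.   -2.4 ]
[[0.0004, -0.9659, -0.2589, 0.0663], [1.0, 0.0003, 0.0004, -0.0007], [-0.0003, -0.2589, 0.9659, -0.1205], [0.0, 0.0, 0.0, 1.0]] [[347.18284998   0.         320.8718766 ]
 [  0.         347.18284998 233.89394554]
 [  0.           0.           1.        ]]
```

```bash
python3 - <<'E'
from h import *
S={}
for n,p,z in [("tray",(.443,-.371),.18),("sink",(.614,-.16),.18),("rest",(.442,.003),.18),("nest",(.628,.17),.18),("stack",(.403,.349),.25)]:
    arm.movep([*p,z],[np.pi,0,1.5708]); arm.pause(.2)
    s=snap("wrist"); s["tr"]={}
    L={"tray":["spacer_tray"],"sink":["heat_sink"],"rest":["carrier_rest"],"nest":["frame_nest"],"stack":["frame","carrier","anvil","spacer"]}[n]
    for l in L:
        s["tr"][l]=trace(l,"wrist"); print(l,[(d["centre"],d["score"],d["pixels"].sum()) for d in s["tr"][l]])
    S[n]=s
pickle.dump(S,open("S.pkl","wb")); print(readout.read_state()["time_s"])
t=lambda n:S[n]["image"][:,:,::-1]
m=np.vstack([np.hstack([t("tray"),t("sink")]),np.hstack([t("rest"),t("nest")])]); cv2.imwrite("pics/m.png",cv2.resize(m,(800,600),interpolation=cv2.INTER_AREA))
cv2.imwrite("pics/stack.png",t("stack"))
E
```

```text
spacer_tray [([314.1, 216.5], 0.84, np.int64(15295))]
heat_sink [([321.4, 216.6], 0.73, np.int64(17527))]
carrier_rest [([325.1, 216.1], 0.87, np.int64(12974))]
frame_nest []
frame [([339.7, 223.5], 0.72, np.int64(2818))]
carrier [([322.2, 210.9], 0.96, np.int64(2990)), ([154.4, 166.4], 0.61, np.int64(5870))]
anvil [([334.5, 39.0], 0.96, np.int64(6055)), ([309.1, 301.7], 0.73, np.int64(1181)), ([283.8, 207.2], 0.69, np.int64(1096))]
spacer [([358.9, 187.9], 0.82, np.int64(2231))]
8.2083
```

View pics/m.png

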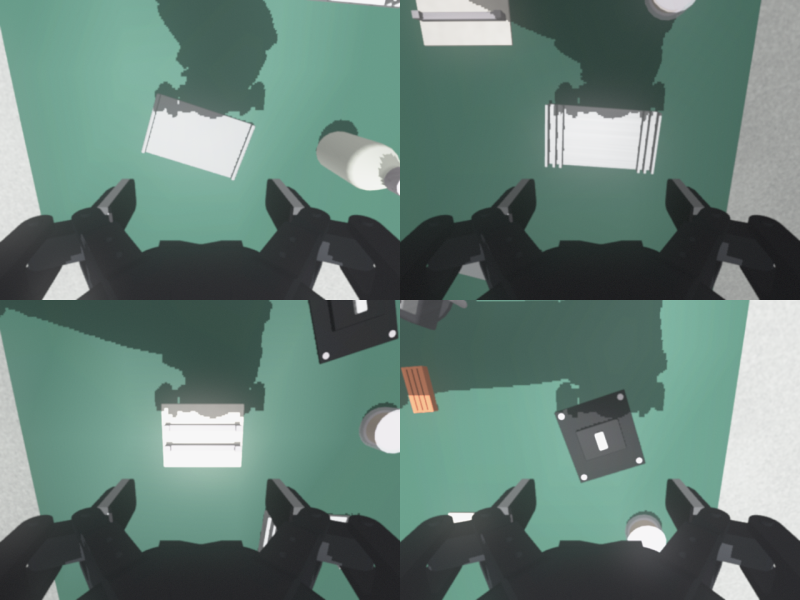

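View pics/stack.png

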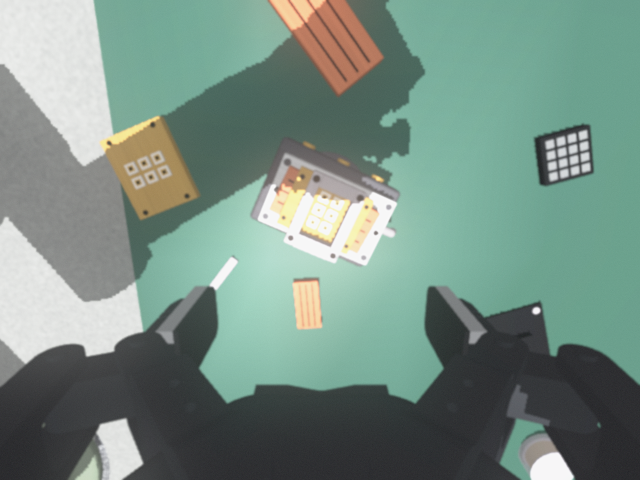

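The four nests are all clear: tray, sink, rest and nest at panel centres (198,137), (603,137), (203,435), (600,436). In the stack view the frame is at (328,217), with carrier, anvil and spacer beneath it. The look-alikes are brass (150,168), copper (328,42) and copper (307,304). The parts in the stack are the ones meant, and I will check their sizes.

```bash
python3 - <<'E'
from h import *
S=pickle.load(open("S.pkl","rb"))
def seg(s,lo,hi,c,r):
    P=cloud(s); m=(P[...,2]>lo)&(P[...,2]<hi)&(np.hypot(P[...,0]-c[0],P[...,1]-c[1])<r)
    return P,m
C={"tray":(.443,-.371),"sink":(.614,-.16),"rest":(.442,.003),"nest":(.628,.17),"stack":(.403,.349)}
for n,lo,hi,z in [("tray",.0025,.02,.005),("sink",.003,.03,.006),("rest",.002,.03,.004),("nest",.002,.03,.004)]:
    s=S[n]; P,m=seg(s,lo,hi,C[n],.11)
    k,lab,st,_=cv2.connectedComponentsWithStats(m.astype(np.uint8)); i=1+st[1:,4].argmax(); m=lab==i
    bench=P[(abs(P[...,2])<.01)&(np.hypot(P[...,0]-C[n][0],P[...,1]-C[n][1])<.15)][:,2]
    q=P[m]; cnt=max(cv2.findContours(m.astype(np.uint8),0,1)[0],key=len).reshape(-1,2)
    (a,b),(w,h),ang=cv2.minAreaRect(np.float32(onplane(s,cnt,z)*1000))
    r2=cv2.minAreaRect(np.float32(q[:,:2]*1000))
    print(n,m.sum(),"bench z",np.median(bench).round(4),bench.std().round(4),"plane rect",np.round([a,b,w,h,ang],1),"pts rect",np.round([*r2[0],*r2[1],r2[2]],1),"z pct",np.percentile(q[:,2],[5,50,95]).round(4))
s=S["stack"];P,m=seg(s,.05,.2,C["stack"],.09)
hist,e=np.histogram(P[m][:,2],bins=np.arange(.05,.13,.002)); print(list(zip((e*1000).round().astype(int).tolist(),hist.tolist())))
# enlarged crop
c=s["image"][120:290,230:420,::-1]; cv2.imwrite("pics/stackc.png",cv2.resize(c,None,fx=3.5,fy=3.5,interpolation=cv2.INTER_CUBIC)[:600])
E
```

```text
tray 15091 bench z 0.0004 0.0018 plane rect [ 438.3 -374.2   86.4  140.8   71.8] pts rect [ 438.3 -373.4   84.5  138.4   71.9] z pct [0.0036 0.0049 0.0113]
sink 17198 bench z 0.0004 0.0022 plane rect [ 615.1 -165.2   89.7  157.1   85.8] pts rect [ 614.9 -163.    84.9  150.3   85.8] z pct [0.0047 0.006  0.02  ]
rest 12796 bench z 0.0004 0.0014 plane rect [446.6   2.8  90.2 112.9  90. ] pts rect [446.6   2.5  91.  113.6  90. ] z pct [0.0027 0.004  0.0146]
nest 13746 bench z 0.0004 0.0014 plane rect [629.1 166.3  99.8 110.7  18. ] pts rect [629.1 165.9 100.4 111.4  18.1] z pct [0.0028 0.0041 0.0127]
[(50, 32), (52, 6), (54, 12), (56, 171), (58, 1467), (60, 730), (62, 20), (64, 22), (66, 17), (68, 20), (70, 20), (72, 34), (74, 1271), (76, 829), (78, 7), (80, 4), (82, 4), (84, 7), (86, 8), (88, 647), (90, 394), (92, 4), (94, 10), (96, 1487), (98, 1282), (100, 315), (102, 52), (104, 68), (106, 59), (108, 1525), (110, 1023), (112, 1), (114, 0), (116, 0), (118, 0), (120, 0), (122, 0), (124, 0), (126, 0)]
```

View pics/stackc.png

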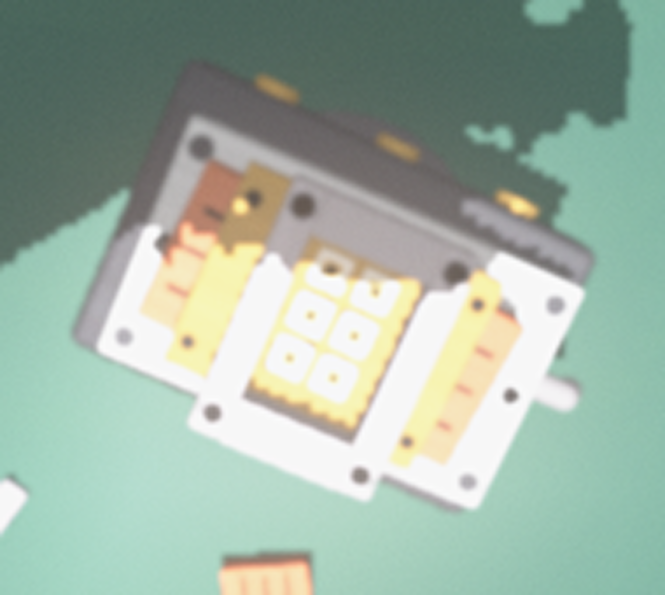

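The crop confirms the stack in order: steel frame, brass carrier with six packages, copper anvil with grooves, aluminium spacer. I'll measure each layer from depth, and look again at a different yaw to calibrate the camera offset.

```bash
cat >> h.py <<'E'
TOP=dict(frame=.110,carrier=.098,anvil=.090,spacer=.076)
SZ=dict(frame=(44,60),carrier=(64,50),anvil=(84,40),spacer=(104,62))
def rect(P,c,lo,hi,sz,r=.075):
    """x,y,phi (x-axis angle mod pi) of a layer lo<z<hi near c, sizes in mm"""
    m=((P[...,2]>lo)&(P[...,2]<hi)&(np.hypot(P[...,0]-c[0],P[...,1]-c[1])<r)).astype(np.uint8)
    m=cv2.morphologyEx(m,cv2.MORPH_OPEN,np.ones((3,3)))>0
    (a,b),(w,h),ang=cv2.minAreaRect(np.float32(P[m][:,:2]*1000))
    if (w>h)!=(sz[0]>sz[1]): w,h,ang=h,w,ang+90
    return np.array([a/1000,b/1000,np.radians((ang+90)%180-90)]),(round(w,1),round(h,1))
def layer(s,n,c,base=None):
    t=TOP[n] if base is None else base
    return rect(cloud(s),c,t-.0025,t+.0015,SZ[n],.07)
E
python3 - <<'E'
from h import *
S=pickle.load(open("S.pkl","rb")); c=(.403,.349)
for n in TOP: print(n,layer(S["stack"],n,c))
phi=layer(S["stack"],"frame",c)[0][2]
for y in (phi,phi+np.pi,phi-np.pi):
    q=solver.ik([*c,.25],[np.pi,0,y]); print(round(y,2),None if q is None else q.round(2))
best=min((y for y in (phi,phi+np.pi,phi-np.pi) if solver.ik([*c,.25],[np.pi,0,y]) is not None),key=lambda y:abs(solver.ik([*c,.25],[np.pi,0,y])[5]))
arm.movep([*c,.25],[np.pi,0,best]); arm.pause(.2); s=snap("wrist"); print("yaw",best)
for n in TOP: print(n,layer(s,n,c))
E
```

```text
frame (array([ 0.40716849,  0.35766483, -0.41798899]), (44.1, 60.1))
carrier (array([ 0.40732706,  0.36013904, -0.44107021]), (64.1, 50.1))
anvil (array([ 0.4071553 ,  0.35893945, -0.48172529]), (84.2, 39.9))
spacer (array([ 0.40927185,  0.35609473, -0.41474193]), (104.2, 62.2))
-0.42 [ 0.58  0.3  -0.24  1.03  0.   -2.15]
2.72 [ 0.58  0.3  -0.24  1.03  0.    0.99]
-3.56 [ 0.58  0.3  -0.24  1.03  0.    0.99]
yaw 2.7236036615474584
frame (array([ 0.40672241,  0.35740778, -0.41932324]), (43.8, 60.0))
carrier (array([ 0.40696875,  0.35966144, -0.43935327]), (64.2, 50.0))
anvil (array([ 0.40674176,  0.35804721, -0.48554227]), (84.4, 39.9))
spacer (array([ 0.40889813,  0.35568979, -0.41727353]), (103.2, 61.9))
```

```bash
cat >> h.py <<'E'
PLACE=dict(frame=(.6291,.1659,np.radians(18.1),.012),carrier=(.4466,.0025,0.,.014),anvil=(.6149,-.163,np.radians(-4.2),.006),spacer=(.4383,-.3734,np.radians(-18.2),.005))
OFF=dict(frame=.017,carrier=.016,anvil=.024,spacer=.024)
UND=dict(frame=.098,carrier=.090,anvil=.076,spacer=.060)
TH=dict(frame=.012,carrier=.008,anvil=.014,spacer=.016)
def yawfor(p,phi,z=.25):
    c=[(abs(q[5]),y) for y in (phi,phi+np.pi,phi-np.pi) if (q:=solver.ik([*p,z],[np.pi,0,y])) is not None]
    return min(c)[1]
def st(msg):
    r=readout.read_state(); print(msg,round(r["time_s"],1),"tcp",r["tcp_pos"].round(4),"rpy",r["orientation"].round(4),"w",r["grip_width"].round(4),"gf",round(float(r["gripper_force"]),1),"F",r["ft_force"].round(1)); return r
def pick(n,p,squeeze=50):
    x,y,phi=p; yaw=yawfor((x,y),phi); z=UND[n]+OFF[n]
    arm.movep([x,y,z+.06],[np.pi,0,yaw])
    arm.movel([x,y,z+.02],vel=.12); hit=arm.movel([x,y,z],vel=.04,stop_force=8)
    st(f"down hit={hit}"); gripper_close(squeeze); st("gripped")
    arm.movel([x,y,z+.03],vel=.06); arm.movel([x,y,.25],vel=.15); st("lifted")
def place(n):
    x,y,phi,zu=PLACE[n]; yaw=yawfor((x,y),phi); z=zu+OFF[n]
    arm.movep([x,y,.2],[np.pi,0,yaw]); arm.movel([x,y,z+.015],vel=.15); arm.pause(.2)
    arm.movel([x,y,z+.004],vel=.03)
    hit=arm.movel([x,y,z-.003],vel=.012,stop_force=4); st(f"placed hit={hit} expected z={z:.4f}")
def release(n):
    x,y,z=readout.read_state()["tcp_pos"]
    gripper_open(); st("open"); arm.movel([x,y,z+.05],vel=.1); arm.movel([x,y,.18],vel=.2); arm.pause(.2)
    s=snap("wrist"); print(n,"now",layer(s,n,(x,y),PLACE[n][3]+TH[n]),"want",np.round(PLACE[n],4)); return s
E
python3 - <<'E'
from h import *
pick("frame",(.4068,.3575,-.4187)); s=snap("wrist"); c=(.407,.358)
for n in ("carrier","anvil","spacer"): print(n,layer(s,n,c))
cv2.imwrite("pics/f1.png",s["image"][:,:,::-1])
E
```

```text
Traceback (most recent call last):
  File "h.py", line 48, in pick
    st(f"down hit={hit}"); gripper_close(squeeze); st("gripped")
    ~~^^^^^^^^^^^^^^^^^^^
  File "h.py", line 43, in st
    r=readout.read_state(); print(msg,round(r["time_s"],1),"tcp",r["tcp_pos"].round(4),"rpy",r["orientation"].round(4),"w",r["grip_width"].round(4),"gf",round(float(r["gripper_force"]),1),"F",r["ft_force"].round(1)); return r
                                                                                                                           ^^^^^^^^^^^^^^^^^^^^^
AttributeError: 'float' object has no attribute 'round'
```

The arm is down around the frame and hasn't closed; I'll fix the print and carry on.

```bash
sed -i 's/r\["grip_width"\].round(4)/round(float(r["grip_width"]),4)/' h.py; python3 - <<'E'
from h import *
st("here")
pick2=readout.read_state()["tcp_pos"]; x,y,z=.4068,.3575,UND["frame"]+OFF["frame"]
gripper_close(50); st("gripped"); arm.movel([x,y,z+.03],vel=.06); arm.movel([x,y,.25],vel=.15); st("lifted")
s=snap("wrist"); c=(.407,.358)
for n in ("carrier","anvil","spacer"): print(n,layer(s,n,c))
cv2.imwrite("pics/f1.png",s["image"][:,:,::-1])
E
```

```text
here 11.1 tcp [0.4067 0.3575 0.1148] rpy [-3.1412e+00 -2.0000e-04  2.7229e+00] w 0.0854 gf 0.0 F [ 0.8 -0.7 -0.5]
gripped 11.4 tcp [0.4071 0.3577 0.1156] rpy [3.1407e+00 5.0000e-04 2.7229e+00] w 0.0587 gf 54.2 F [-1.3  0.1  5.6]
lifted 12.9 tcp [0.4062 0.3572 0.249 ] rpy [-3.1402e+00 -9.0000e-04  2.7229e+00] w 0.0588 gf 53.7 F [ 0.1 -0.3 -1.9]
carrier (array([ 0.40213263,  0.36186517, -0.44052999]), (53.6, 50.1))
anvil (array([0.37369769, 0.37575885, 1.12673419]), (39.5, 10.4))
spacer (array([ 0.39647421,  0.36119653, -0.41557297]), (76.8, 62.0))
```

View pics/f1.png

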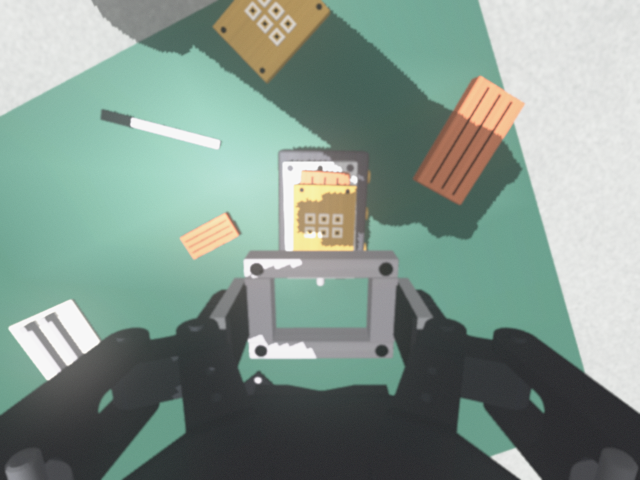

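The frame is held level and square between the pads at (320,305), and the stack below looks undisturbed. Placing it now.

```bash
python3 - <<'E'
from h import *
place("frame"); s=release("frame")
cv2.imwrite("pics/p1.png",s["image"][:,:,::-1])
P=cloud(s); c=PLACE["frame"][:2]
print("plate",rect(P,c,.002,.0055,(100,110),.085),"boss",rect(P,c,.0165,.020,(12,24),.012))
arm.movep([.407,.358,.25],[np.pi,0,2.70]); arm.pause(.1); s=snap("wrist")
for n in ("carrier","anvil","spacer"): print(n,layer(s,n,(.407,.358)))
st("end")
E
```

```text
placed hit=True expected z=0.0290 16.4 tcp [0.6294 0.166  0.0297] rpy [-3.1415e+00  7.0000e-04 -2.8257e+00] w 0.0585 gf 54.3 F [-0.8 -0.2  4.5]
open 16.8 tcp [0.6282 0.1658 0.0283] rpy [ 3.1413e+00 -2.0000e-03 -2.8257e+00] w 0.0852 gf 0.0 F [ 0.4 -0.1  0.4]
frame now (array([0.62974695, 0.16636407, 0.31931045]), (44.0, 60.2)) want [0.6291 0.1659 0.3159 0.012 ]
plate (array([0.6287782 , 0.16568738, 0.31608167]), (99.1, 110.2)) boss (array([0.62877625, 0.16554594, 0.31298924]), (11.4, 22.6))
carrier (array([ 0.40694186,  0.35962344, -0.44265972]), (63.4, 50.1))
anvil (array([ 0.40679178,  0.35853491, -0.47083004]), (84.0, 39.5))
spacer (array([ 0.40904684,  0.35557983, -0.41432395]), (104.3, 62.1))
end 19.7 tcp [0.4078 0.3574 0.2496] rpy [-3.1411e+00 -1.0000e-04  2.6987e+00] w 0.0855 gf 0.0 F [ 0.4 -0.5 -0.1]
```

View pics/p1.png

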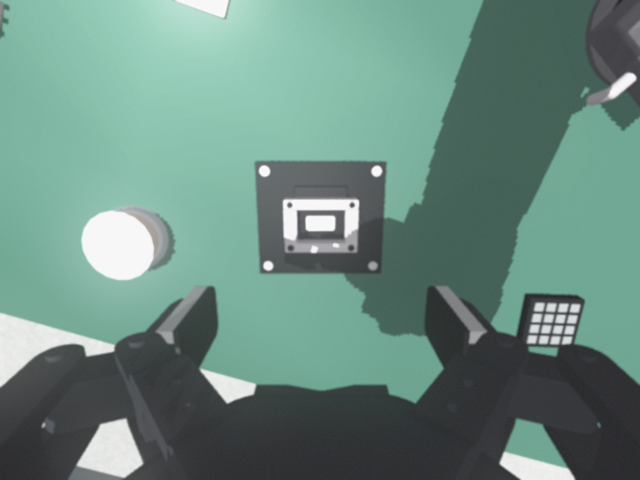

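The frame lies flat and square around the boss at (320,224), within about 1 mm. Next, the carrier.

```bash
python3 - <<'E'
from h import *
pick("carrier",(.4070,.3596,-.441)); place("carrier"); s=release("carrier")
cv2.imwrite("pics/p2.png",s["image"][:,:,::-1])
P=cloud(s); print("plate",rect(P,PLACE["carrier"][:2],.002,.0055,(112,90),.085))
arm.movep([.407,.358,.25],[np.pi,0,2.67]); arm.pause(.1); s=snap("wrist")
for n in ("anvil","spacer"): print(n,layer(s,n,(.407,.358)))
st("end")
E
```

```text
down hit=False 21.2 tcp [0.4069 0.3595 0.1058] rpy [-3.1412e+00 -2.0000e-04  2.7005e+00] w 0.0855 gf 0.0 F [-0.1 -0.5 -0.4]
gripped 21.7 tcp [0.4073 0.3598 0.1066] rpy [3.1407e+00 5.0000e-04 2.7006e+00] w 0.0488 gf 52.2 F [-0.8 -0.2  5.1]
lifted 23.2 tcp [0.4065 0.3592 0.249 ] rpy [-3.1401e+00 -8.0000e-04  2.7006e+00] w 0.0487 gf 51.7 F [-0.7 -0.7 -2.5]
placed hit=True expected z=0.0300 26.9 tcp [0.4468 0.0025 0.0305] rpy [-3.1415e+00  5.0000e-04  3.1416e+00] w 0.0487 gf 52.4 F [ 0.1 -0.4  5.5]
open 27.4 tcp [0.446  0.0026 0.0299] rpy [ 3.1414e+00 -1.3000e-03  3.1416e+00] w 0.0852 gf 0.0 F [ 0.  -0.1 -0.6]
carrier now (array([0.44716544, 0.00305293, 0.00138781]), (64.1, 50.0)) want [0.4466 0.0025 0.     0.014 ]
plate (array([ 0.44603754,  0.00259158, -0.00224744]), (111.7, 90.1))
anvil (array([ 0.40685989,  0.35837354, -0.48121044]), (84.1, 40.0))
spacer (array([ 0.40899158,  0.35562189, -0.41579375]), (104.2, 62.1))
end 30.4 tcp [0.4075 0.357  0.2498] rpy [-3.1411e+00 -1.0000e-04  2.6683e+00] w 0.085 gf 0.0 F [-0.1  0.1  0.1]
```

View pics/p2.png

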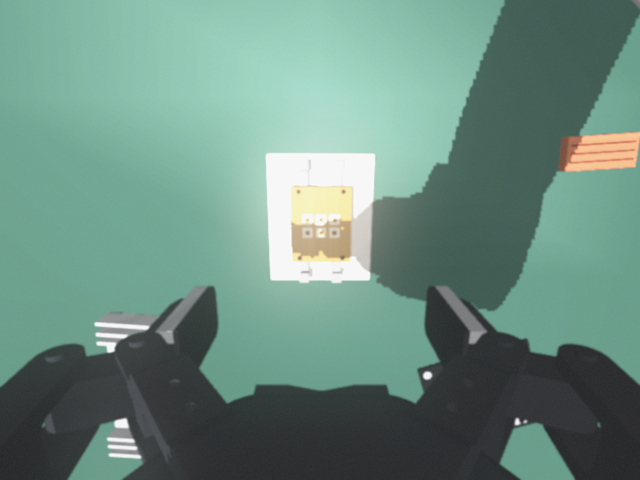

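The carrier lies flat between the end stops at (322,224), about 1 mm off centre in x. Next, the anvil; I'll trim the target by that small bias.

```bash
sed -i 's/anvil=(.6149/anvil=(.6142/; s/spacer=(.4383/spacer=(.4376/' h.py; python3 - <<'E'
from h import *
pick("anvil",(.4069,.3584,-.481),60); place("anvil"); s=release("anvil")
cv2.imwrite("pics/p3.png",s["image"][:,:,::-1])
P=cloud(s); print("sink",rect(P,PLACE["anvil"][:2],.0035,.0225,(150,84),.1))
arm.movep([.407,.358,.25],[np.pi,0,2.725]); arm.pause(.1); s=snap("wrist")
print(layer(s,"spacer",(.407,.358))); st("end")
E
```

```text
down hit=False 32.0 tcp [0.4068 0.3583 0.0998] rpy [-3.1412e+00 -2.0000e-04  2.6606e+00] w 0.0854 gf 0.0 F [ 0.2 -0.   0.5]
gripped 32.5 tcp [0.4072 0.3585 0.1005] rpy [3.1410e+00 5.0000e-04 2.6606e+00] w 0.0384 gf 61.8 F [-0.4 -0.6  4.8]
lifted 34.1 tcp [0.4063 0.358  0.2489] rpy [-3.1400e+00 -9.0000e-04  2.6606e+00] w 0.0383 gf 61.0 F [ 0.3 -0.  -3.8]
placed hit=True expected z=0.0300 38.4 tcp [ 0.6145 -0.1631  0.0305] rpy [-3.1414e+00  6.0000e-04  3.0683e+00] w 0.0382 gf 61.8 F [-0.5 -0.2  5.3]
open 39.0 tcp [ 0.613  -0.1625  0.0289] rpy [ 3.1407e+00 -2.8000e-03  3.0683e+00] w 0.0854 gf 0.0 F [ 0.1 -1.2 -0.2]
anvil now (array([ 0.61495361, -0.16308188, -0.07541353]), (128.4, 83.4)) want [ 0.6142 -0.163  -0.0733  0.006 ]
sink (array([ 0.61514728, -0.16325352, -0.07393215]), (149.8, 84.2))
(array([ 0.40939932,  0.35550763, -0.41675675]), (104.3, 62.1))
end 42.7 tcp [0.4076 0.3575 0.2498] rpy [-3.1414e+00 -1.0000e-04  2.7237e+00] w 0.0853 gf 0.0 F [-0.   0.4 -0.4]
```

View pics/p3.png

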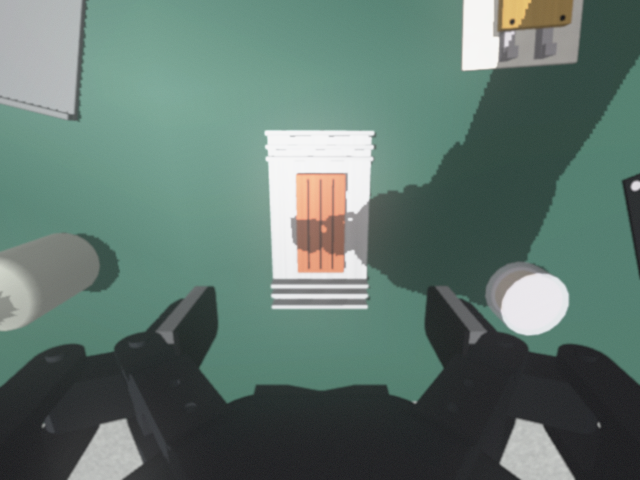

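The anvil sits between the fins at (321,222). I'll re-measure it without the fins later. Now the spacer.

```bash
sed -i 's/layer(s,n,c,base=None)/layer(s,n,c,base=None,r=.07)/; s/SZ\[n\],.07)/SZ[n],r)/' h.py; python3 - <<'E'
from h import *
pick("spacer",(.4092,.3556,-.416),60); place("spacer"); s=release("spacer")
cv2.imwrite("pics/p4.png",s["image"][:,:,::-1])
P=cloud(s); print("tray",rect(P,PLACE["spacer"][:2],.0025,.0145,(138,84),.09))
arm.movep([.60,-.16,.2],[np.pi,0,3.068]); arm.pause(.1); s=snap("wrist"); P=cloud(s)
print("anvil",layer(s,"anvil",(.615,-.163),.02,.0505),"sink",rect(P,(.6149,-.163),.0035,.0225,(150,84),.1)); st("end")
s=snap("side"); cv2.imwrite("pics/side1.png",s["image"][:,:,::-1])
E
```

```text
down hit=False 44.3 tcp [0.4091 0.3555 0.0838] rpy [-3.1412e+00 -3.0000e-04  2.7256e+00] w 0.0853 gf 0.0 F [ 1.2 -0.1  0. ]
gripped 44.7 tcp [0.4094 0.3556 0.0847] rpy [3.1412e+00 6.0000e-04 2.7256e+00] w 0.0601 gf 65.4 F [-1.5 -1.3  5.7]
lifted 46.4 tcp [0.4086 0.3552 0.249 ] rpy [-3.1400e+00 -1.0000e-03  2.7256e+00] w 0.06 gf 65.3 F [-0.6 -0.4 -2.8]
placed hit=True expected z=0.0290 51.3 tcp [ 0.4378 -0.3736  0.0298] rpy [-3.1413e+00  5.0000e-04  2.8239e+00] w 0.06 gf 66.1 F [-1.3  0.5  4.3]
open 51.7 tcp [ 0.4368 -0.3725  0.0284] rpy [ 3.1404e+00 -2.2000e-03  2.8240e+00] w 0.0853 gf 0.0 F [-0.3 -0.6 -0.2]
spacer now (array([ 0.43755688, -0.37265594, -0.31746518]), (103.5, 62.2)) want [ 0.4376 -0.3734 -0.3176  0.005 ]
tray (array([ 0.43849741, -0.37388791, -0.31589684]), (138.0, 84.2))
anvil (array([ 0.61451227, -0.16249156, -0.07217926]), (83.2, 40.1)) sink (array([ 0.61483887, -0.16325282, -0.07299711]), (150.3, 84.3))
end 54.4 tcp [ 0.5993 -0.1616  0.1999] rpy [-3.1414e+00 -4.0000e-04  3.0654e+00] w 0.0853 gf 0.0 F [0.8 0.  0.2]
```

View pics/p4.png

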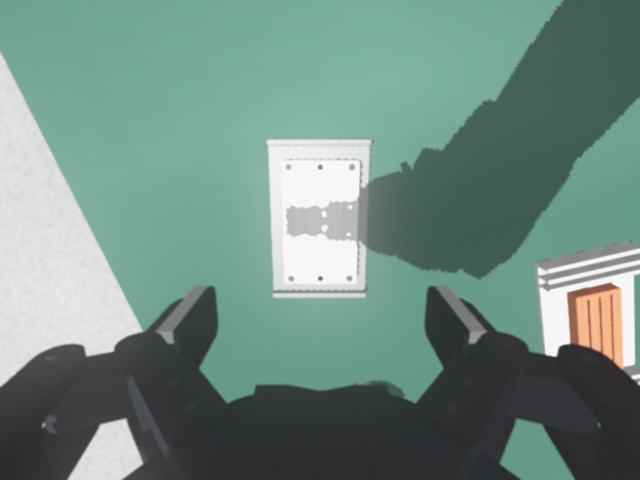

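View pics/side1.png

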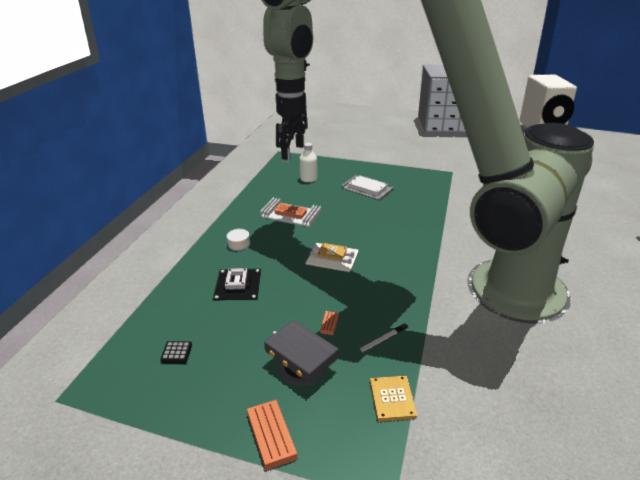

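The spacer lies centred between the lips at (321,220), 1.5 mm or less off. The side view shows a bare heater at (300,350), all four parts in place, and the wire box (237,239) and bottle (308,165) where they were. The robot is touching nothing, so I'll hand the job in.

```bash
python3 -c "
from bench import *
print(finish_job())"
```

```text
the job is handed in; nothing more can be done
None
```

The job is handed in: the heater block is bare and all four parts lie flat and square in their places, each within about 1.5 mm of centre. It took about 55 s of robot time, with the wire-spool box and bottle undisturbed.

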